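Close the dust flap of a watch movement tray

ROBOT

A 6-joint arm with a two-finger parallel gripper is mounted at the origin on the work surface. World frame = base frame: x ahead of the robot, y to its left, z up, the work surface at z = 0. Lengths are in m, angles in degrees, forces in N, time in s.
With the tool pointing down it reaches from about 0.3 to 0.75 m from the base axis. Payload 8.5 kg.
Tool frame: the origin (TCP) lies at the very end of the fingers, on their centre line; the grasp point (between the pads) lies 19 mm behind it; z points along the fingers, y is the line along which they close (so a half turn about z gives the same grasp; the last joint's range is limited). The gripper opens to 85 mm and grips with 20 to 120 N. Pads are 22 mm wide; open, the fingers measure 114 mm over their backs; the gripper's body (76 mm by 85 mm) begins 54 mm behind the grasp point. The pads swing forward as they close: fully open they stand 13 mm farther back than shut.
Start: joints at [53.44, 21.807, 74.336, -0, 83.858, -12.336], TCP at [0.226, 0.502, 0.231] pointing down, gripper open.
Joint ranges: [-178.18, 178.18], [-50.72, 133.34], [12.68, 142.11], [-81.47, 261.47], [9.98, 163.14], [-165.26, 165.26]. Speed limits (degrees/s): [136.94, 136.94, 180, 180, 180, 180].

INTERFACE

Orientations are given as a 3x3 rotation matrix whose columns are the frame's x, y, z axes.
In Python, from rig import * gives the robot as it stands. The module is installed in compiled form; this text tells all that it offers.
- The arm moves only by the shell command python3 -m pendant 'ROWS' [OPENING] [FORCE]. ROWS is JSON, a list of rows, each a list of 2 entries, a list of its own where there are three numbers: the shift along the tool's x, y, z as a fraction of full scale, then the turn, a rotation vector about the tool's x, y, z as a fraction of full scale. A call has 1 to 8 rows; each row shifts and turns the commanded pose from where the row before left it, along the tool's axes as they then stand; what a row does not reach is not made up. Full scale, the value 1, is 40 mm for a shift and 5 degrees for a turn. A row lasts 1/8 s, in which the tool goes at most 62.5 mm and 10.7 degrees, less where a joint would pass 70% of its speed; a pose out of reach is approached as far as the arm can. A call with a number of a shift or a turn outside -1 to 1 is refused whole. A call with a gripper value outside its range is refused whole. OPENING is the opening, from 0 (shut) to 1 (fully open), set as the call begins (- or left out, the last holds). The fingers move at their own pace and stop on an object; FORCE is the grip in N (left out, the last holds). Time passes only in rows, so rows that do not move let the fingers close. It gives the time, the measured TCP pose, the force, the opening and the grip force at its end, in the units of the state.
- observe(): the state, without advancing time (a new reading comes with each control period).
- get_image(name): name is "scene" or "top" or "wrist"; returns a dict with "img" (384x512x3 uint8, blue, green, red), "range_z" (384x512 float32, m along the optical axis (not along the pixel's ray), 0 where there is no reading), "camera_matrix" (3x3 intrinsics, pixels), "dist_coeffs" ([k1, k2, p1, p2, k3] as OpenCV has them; the pictures are not rectified), "eye" and "rotation" of the camera in the world. Camera axes: x right, y down, z forward; pixel columns grow to the right and rows downward; lengths in m; the calibration is good to about 2 mm. A picture is of the moment at which its call begins.
- close_job(): hands the job in; it is judged then, once.
Trained networks look in the newest picture that a camera, given by its name, has taken for a name from the list of things; names that differ only in an ending like _2 or _b are one class to them, and where a whole thing is asked for, a point or a joint stands for the part that bears it (a point fixed in the world has none). Each returns a list of dicts, best first, with "conf" (0 to 1); they miss things now and then, are a little off and sometimes report something else, mostly with a low value. They report only what shows in the picture. A call takes as long as a camera call.
- regions_of(camera, query): "mask" (384x512 bool, what is visible of it).
- landmark_of(camera, query): "point" ([x, y, z] in m, in world coordinates, good to about 4 mm: a listed point, or the origin of a listed thing).
The state is a dict: "time_s": time; "q": joint angles; "qvel": joint speeds; "joint_efforts": joint torques, N m; "position": TCP position; "tool_rot": TCP orientation; "ft_force": force on the tool from outside, world axes, zero at the start; "wrist_torque": the same for the moment, N m; "grip_width": finger opening in m; "gripper_force": force on a finger pad.
Only numpy, scipy, OpenCV 4.12 (cv2) and the standard library are available. Lean on these libraries where they do the work, as an engineer would, in place of code of your own. Each camera call takes 0.05 s, during which the arm holds its last target. There are 200 camera calls.

TASK

Close the dust cover over the open watch movement: push the standing flap over with the fingertips until it lies flat on the tray, then, keeping it pressed flat, push it along by its raised step until its free edge is fully home beneath the retaining lip, where it stays down by itself when you let go. Nothing is to be gripped: work on the flap's outer face only, do not touch the rubber lining on its inside, and leave the watch movement and the things lying round the tray where they are.

Things in the scene. Friction and masses are not known exactly. Their poses are not given: they have to be found in the camera images.
- tray: Shallow aluminium tray screwed to the bench, 147 mm long (its x, from -70 to +77 mm), 130 mm wide (y), side walls 40 mm high. Origin: on the bench under its middle; z up. Its x axis points from the flap's hinge to the retaining lip, roughly away from the robot (within about 30 degrees); the flap folds over towards +x.
- hinge_line (a point): Point on the tray at the middle of the hinge axis when the carriage reads 0: x -55 mm, y 0, 40 mm above the bench. The axis is level and runs along the tray's y. It shifts along the tray's x by the value of joint carriage.
- lip_edge (a point): Middle of the lower edge, towards the hinge, of the retaining lip: a flat strip 130 mm wide, 3 mm thick on the wall at the tray's +x end (tray x 51 to 77 mm, underside 45.5 mm, top 48.5 mm above the bench). This point: tray x 51 mm, 45.5 mm up. The flat flap's upper face is 43 mm above the bench, so it passes beneath with 2.5 mm to spare.
- flap (a joint): Angle of the flap about its hinge, rad: 0 lying flat on the tray walls (stop), 1.57 upright, 1.95 leaning back (stop). It starts about upright (1.3 to 1.75). A spring stands it up: it takes about 0.13 N m at most to fold, and springs up again from flat if it is let go before it is tucked. Beneath the lip it rests at 0 to about 0.04.
- carriage (a joint): The flap's hinge slides along the tray's x on a stiff carriage that stays where it is left (about 4 N to move): 0 m towards the robot (starts at 0 to 0.003), 0.020 m fully towards the lip (stop). At 0 the flat flap's edge is 6 mm short of the lip; at 0.020 it is 14 mm beneath it.
- flap_edge (a point): Middle of the flap's free edge, on its outer face (the upper face when flat), 100 mm from the hinge axis. The flap is a white plastic plate 124 mm wide and 3 mm thick, its outer face 3 mm off the hinge axis; x of this frame runs from the hinge to the free edge, z out of the outer face.
- flap_step (a point): Foot of the raised step on the flap's outer face, in the middle, 60 mm from the hinge axis: a block 60 mm wide (along the hinge), 20 mm long (60 to 80 mm from the hinge), 6 mm high, whose upright face towards the hinge takes a fingertip. Between hinge and step the outer face is plain.
- liner: Black rubber lining 76 x 104 x 3 mm on the inner face of the flap (the underside when flat), not to be touched. Origin on the hinge axis.
- watch: Round open watch movement, 42 mm across, 13 mm high, loose on the tray floor (4 mm above the bench). Origin: centre of its underside.
- die: Small black cone-topped opener die standing on the bench beside the tray, 26 mm across, 28 mm high. Origin: centre of its underside.
- pad: White plastic block 34 x 30 x 26 mm on the bench beside the tray. Origin: centre of its underside.
- jar: Small amber oil jar with a black cap, 28 mm across, 42 mm high, on the bench beside the tray. Origin: centre of its underside.
- driver: Small screwdriver 130 mm long lying on the bench beside the tray, along its own x. Origin: under its middle.

How it is judged (in metres and radians):
On the way, in this order (a step that is already met when the one before it is completed fails the run):
1. the flap is folded down on the tray (value of joint flap below 0.2 rad), for 0.05 s.
2. its free edge is beneath the retaining lip (value of joint flap below 0.06 rad and value of joint carriage above 0.014 m and x of flap_edge in the frame of tray above 0.058 m and z of flap_edge in the frame of tray below 0.0475 m), for 0.2 s.
At the end, for the whole second after the job is handed in: The flap lies flat (under 0.06 rad) and at rest with its free edge at least 7 mm beneath the retaining lip (carriage past 14 of its 20 mm); the watch movement is within 12 mm and the die, block, jar and screwdriver are within 20 mm of where they were (all of step 2 and velocity of joint flap between -0.1 and 0.1 rad/s and distance of watch from where it was at the start of the episode below 0.012 m and distance of each of die, pad, jar, driver from where it was at the start of the episode below 0.02 m); the robot touches nothing.
It fails at once if the flap is pinched or handled by the lining on its inside (contact force between the fingers and liner above 0.5 N).
It fails at once if the watch movement is pushed or lifted (distance of watch from where it was at the start of the episode above 0.012 m).
It fails at once if the die, white block, jar or screwdriver is lifted or pushed away (distance of any of die, pad, jar, driver from where it was at the start of the episode above 0.02 m).
It also fails if it takes over 35 s, if anything falls off the work surface, if the arm or the gripper's body presses on something with over 40 N, if the wrist force passes 120 N, or if a joint passes its speed limit or range.

## Working session

There is one attempt and no reset: what is moved stays moved. The work goes in short steps, Python scripts to look and compute and a shell command to move; the robot and the scene stay as the last step left them, time stands still between calls to the robot, and variables do not carry over. Pictures are saved under pics/ and viewed, at most 10 in all, crops included, and the job is handed in when it is done.

```bash
mkdir -p pics
python3 - <<'E'
from rig import *
import cv2,numpy as np
s=observe();print(s['time_s'],s['position'],s['tool_rot'],s['grip_width'])
ims=[]
for c in ['scene','top']:
    g=get_image(c);ims.append(g['img']);print(c,g['eye'])
    for n in ['tray','hinge_line','lip_edge','flap_edge','flap_step','watch','die','pad','jar','driver']:
        r=landmark_of(c,n)
        print(n,[(np.round(x['point'],3).tolist(),round(x['conf'],2)) for x in r[:1]])
cv2.imwrite('pics/a.png',cv2.resize(np.hstack(ims),(800,300)))
E
```

```text
0.0 [0.22548806 0.50132625 0.23070851] [[-9.11952010e-01  4.10295939e-01 -8.80001505e-04]
 [ 4.10296751e-01  9.11951335e-01 -1.15694915e-03]
 [ 3.27827010e-04 -1.41614386e-03 -9.99998944e-01]] 0.085120026165308
scene [1.23918818 0.50447353 0.67805733]
tray [([0.501, -0.086, -0.001], 0.64)]
hinge_line [([0.518, 0.029, 0.04], 0.65)]
lip_edge [([0.613, -0.016, 0.046], 0.7)]
flap_edge [([0.535, 0.025, 0.137], 0.64)]
flap_step [([0.57, 0.007, -0.003], 0.68)]
watch [([0.585, 0.006, 0.001], 0.43)]
die [([0.502, -0.087, 0.001], 0.44)]
pad [([0.586, 0.121, 0.002], 0.68)]
jar [([0.568, 0.006, 0.001], 0.6)]
driver [([0.528, -0.169, 0.001], 0.83)]
top [0.50562012 0.04721595 0.83749325]
tray [([0.564, 0.005, 0.002], 0.68)]
hinge_line [([0.514, 0.029, 0.037], 0.7)]
lip_edge [([0.614, -0.013, 0.044], 0.66)]
flap_edge [([0.53, 0.024, 0.137], 0.81)]
flap_step [([0.528, 0.03, 0.101], 0.8)]
watch [([0.59, 0.002, 0.003], 0.64)]
die [([0.502, -0.09, -0.001], 0.57)]
pad [([0.588, 0.124, -0.001], 0.61)]
jar [([0.667, 0.104, -0.0], 0.51)]
driver [([0.526, -0.174, -0.002], 0.98)]
```

View pics/a.png

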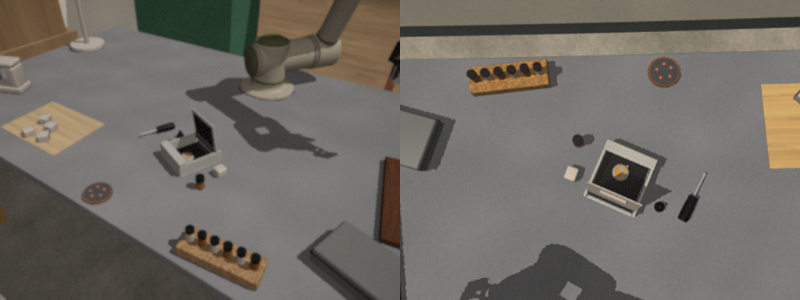

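Tray yaw is about -24° and the tool is already aligned with it (tray +x = tool -x, tray y = tool y). The scene picture shows the flap standing at about (205,130), and the top view has it at about (612,195) on the robot side. I'll move to a standoff behind the flap with the gripper shut.

```bash
python3 -m pendant '[[[-1,-0.8,0],[0,0,0]],[[-1,-0.8,0],[0,0,0]],[[-1,-0.8,0],[0,0,0]],[[-1,-0.8,0],[0,0,0]],[[-1,-0.8,0],[0,0,0]],[[-1,-0.8,0],[0,0,0]],[[-1,-0.8,0],[0,0,0]],[[-1,-0.8,0],[0,0,0]]]' 0 60
python3 -m pendant '[[[-0.8,-0.8,0],[0,0,0]],[[0,-0.5,0],[0,0,0]],[[0,0,0],[0,0,0]],[[0,0,0],[0,0,0]]]'
cat > h.py <<'E'
from rig import *
import cv2,numpy as np
def tcp(O,yaw):
    s=observe();d=np.array([np.cos(yaw),np.sin(yaw)]);n=np.array([-d[1],d[0]])
    r=np.array(s['position'][:2])-O
    print('t',s['time_s'],'tcp tray',np.round([r@d,r@n,s['position'][2]],4),'F',np.round(s['ft_force'],1),'toolx yaw',np.degrees(np.arctan2(s['tool_rot'][1][0],s['tool_rot'][0][0])))
E
python3 - <<'E'
from h import *
ims=[]
for c in ['top','wrist']:
    g=get_image(c);ims.append(g['img'])
    for n in ['tray','hinge_line','lip_edge','flap_edge','flap_step','watch']:
        r=landmark_of(c,n)
        print(c,n,[(np.round(x['point'],3).tolist(),round(x['conf'],2)) for x in r[:1]])
    if c=='top':
        # heights 0.035-0.055 near tray: point cloud
        K=g['camera_matrix'];ok=g['range_z']>0
        v,u=np.nonzero(ok);p=cv2.undistortPoints(np.c_[u,v].astype(np.float32)[:,None],np.array(K),np.array(g['dist_coeffs']))[:,0]
        z=g['range_z'][v,u];P=np.c_[p*z[:,None],z]@np.array(g['rotation']).T+g['eye']
        m=(P[:,2]>.043)&(P[:,2]<.053)&(np.hypot(P[:,0]-.62,P[:,1]+.018)<.1)&(P[:,0]>.55)
        print('lip',m.sum(),cv2.minAreaRect(P[m][:,:2].astype(np.float32)))
tcp(np.array([.565,.007]),np.radians(-23.9))
cv2.imwrite('pics/b.png',cv2.resize(np.hstack(ims),(800,300)))
E
```

```text
time_s: 2.1
position: [0.413, 0.1352, 0.2315]
tool_rot: [[-0.912, 0.41, 0.001], [0.41, 0.912, 0.0], [-0.001, 0.0, -1.0]]
ft_force: [0.4, 0.7, -1.2]
grip_width: 0.0001
gripper_force: 0.0
time_s: 2.6
position: [0.4204, 0.0768, 0.2315]
tool_rot: [[-0.912, 0.41, 0.0], [0.41, 0.912, 0.0], [-0.0, 0.0, -1.0]]
ft_force: [0.4, 0.3, 0.6]
grip_width: -0.0001
gripper_force: 0.0
top tray [([0.566, 0.005, 0.002], 0.66)]
top hinge_line [([0.511, 0.032, 0.037], 0.76)]
top lip_edge [([0.614, -0.015, 0.047], 0.79)]
top flap_edge [([0.53, 0.024, 0.138], 0.74)]
top flap_step [([0.526, 0.029, 0.099], 0.95)]
top watch [([0.59, 0.002, 0.004], 0.81)]
lip 972 ((0.596372127532959, -0.005003891885280609), (0.12973009049892426, 0.09680808335542679), 65.44294738769531)
wrist tray []
wrist hinge_line []
wrist lip_edge []
wrist flap_edge [([0.53, 0.022, 0.141], 0.61)]
wrist flap_step []
wrist watch []
t 3.3 tcp tray [-0.1603  0.0047  0.2313] F [ 0.3 -0.3 -0.5] toolx yaw 155.77032461852036
```

View pics/b.png

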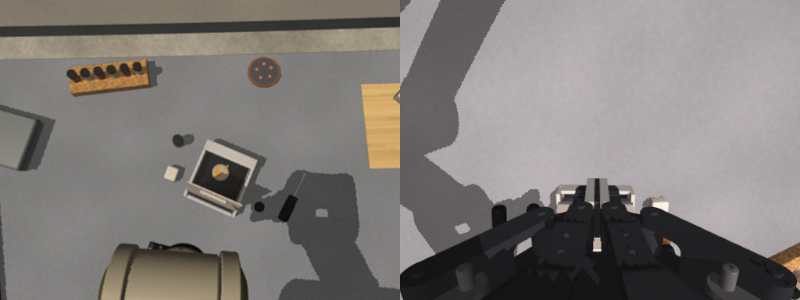

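```bash
python3 -m pendant '[[[0,-0.1,1],[0,0,0]],[[0,0,1],[0,0,0]],[[0,0,0.9],[0,0,0]],[[-0.9,0,0],[0,0,0]],[[-0.9,0,0],[0,0,0]],[[-0.3,0,0],[0,0,0]],[[0,0,0],[0,0,0]]]'
python3 - <<'E'
from h import *
ims=[]
for c in ['top','scene']:
    g=get_image(c);ims.append(g['img'])
    for n in ['flap_edge','flap_step']:
        r=landmark_of(c,n)
        print(c,n,[(np.round(x['point'],3).tolist(),round(x['conf'],2)) for x in r[:1]])
tcp(np.array([.5655,.006]),np.radians(-24.3))
cv2.imwrite('pics/c.png',np.hstack([ims[0][150:350,180:430],ims[1][120:320,150:400]]))
E
```

```text
time_s: 4.18
position: [0.495, 0.0381, 0.1151]
tool_rot: [[-0.912, 0.411, -0.001], [0.411, 0.912, 0.0], [0.001, -0.0, -1.0]]
ft_force: [0.1, 0.3, -0.4]
grip_width: -0.0003
gripper_force: 0.0
top flap_edge []
top flap_step []
scene flap_edge [([0.535, 0.025, 0.138], 0.78)]
scene flap_step [([0.526, 0.024, 0.1], 0.88)]
t 4.475 tcp tray [-0.0779  0.0005  0.1155] F [-0.4 -0.6  0.7] toolx yaw 155.79840501991515
```

View pics/c.png

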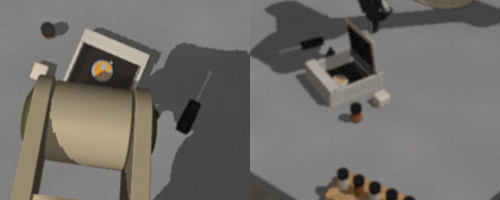

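The fingers (picture about (370,15)) are just behind the flap's outer face, with no contact yet. Now I'll start folding the flap.

```bash
python3 -m pendant '[[[-0.3,0,0.07],[0,0,0]],[[-0.3,0,0.07],[0,0,0]],[[-0.18,0,0.33],[0,0,0]],[[-0.1,0,0.3],[0,0,0]],[[0,0,0],[0,0,0]]]'
python3 - <<'E'
from h import *
get_image('scene')
for n in ['flap_edge','flap_step']:
    r=landmark_of('scene',n)
    print(n,[(np.round(x['point'],3).tolist(),round(x['conf'],2)) for x in r[:1]])
tcp(np.array([.5655,.006]),np.radians(-24.3))
E
```

```text
time_s: 5.1
position: [0.5268, 0.0237, 0.0831]
tool_rot: [[-0.912, 0.41, -0.003], [0.41, 0.912, 0.0], [0.003, -0.001, -1.0]]
ft_force: [0.2, 0.3, -0.0]
grip_width: 0.0002
gripper_force: 0.0
flap_edge [([0.56, 0.013, 0.128], 0.67)]
flap_step [([0.541, 0.016, 0.099], 0.76)]
t 5.25 tcp tray [-0.0421  0.0005  0.0847] F [0.1 0.1 0.2] toolx yaw 155.7801377405527
```

```bash
python3 -m pendant '[[[-0.23,0,0.18],[0,0,0]],[[-0.21,0,0.25],[0,0,0]],[[0,0,0],[0,0,0]]]'
python3 -m pendant '[[[-0.12,0,0.3],[0,0,0]],[[-0.03,0,0.25],[0,0,0]],[[0,0,0],[0,0,0]]]'
python3 - <<'E'
from h import *
g=get_image('scene')
for n in ['flap_edge','flap_step']:
    r=landmark_of('scene',n)
    print(n,[(np.round(x['point'],3).tolist(),round(x['conf'],2)) for x in r[:1]])
tcp(np.array([.5655,.006]),np.radians(-24.3))
cv2.imwrite('pics/d.png',cv2.resize(g['img'][120:320,150:400],(500,400)))
E
```

```text
time_s: 5.62
position: [0.5437, 0.0161, 0.0663]
tool_rot: [[-0.912, 0.411, -0.001], [0.411, 0.912, 0.0], [0.001, -0.0, -1.0]]
ft_force: [-0.1, -0.4, -0.1]
grip_width: 0.0001
gripper_force: 0.0
time_s: 6.0
position: [0.5485, 0.014, 0.0443]
tool_rot: [[-0.912, 0.41, -0.002], [0.41, 0.912, 0.0], [0.002, -0.0, -1.0]]
ft_force: [0.3, 0.3, 1.3]
grip_width: 0.0002
gripper_force: 0.4
flap_edge [([0.614, -0.016, 0.046], 0.95)]
flap_step [([0.574, 0.003, 0.046], 0.78)]
t 6.15 tcp tray [-0.0189  0.0004  0.0452] F [-0.4 -0.1  0.8] toolx yaw 155.7818673214467
```

View pics/d.png

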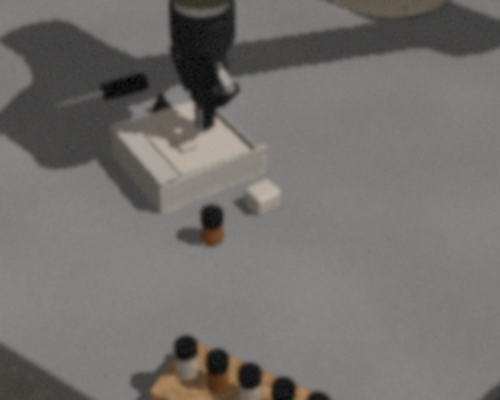

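The flap is nearly flat, with the fingers pressing at (205,120), just behind the step. Next I'll press it fully down.

```bash
python3 -m pendant '[[[0,0,0.06],[0,0,0]],[[0,0,0],[0,0,0]]]'
python3 -m pendant '[[[0,0,0.05],[0,0,0]],[[0,0,0],[0,0,0]]]'
```

```text
time_s: 6.4
position: [0.5486, 0.014, 0.043]
tool_rot: [[-0.912, 0.41, -0.0], [0.41, 0.912, -0.0], [0.0, -0.0, -1.0]]
ft_force: [-1.6, -1.4, 1.8]
grip_width: 0.0002
gripper_force: 1.2
time_s: 6.65
position: [0.5495, 0.0138, 0.0426]
tool_rot: [[-0.912, 0.41, 0.002], [0.41, 0.912, -0.001], [-0.003, 0.0, -1.0]]
ft_force: [-4.1, -1.4, 16.1]
grip_width: 0.0001
gripper_force: 8.2
```

```bash
python3 -m pendant '[[[-0.1,0,0],[0,0,0]],[[-0.1,0,0],[0,0,0]],[[0,0,0],[0,0,0]]]'
python3 -m pendant '[[[-0.1,0,0],[0,0,0]],[[0,0,0],[0,0,0]]]'
python3 -m pendant '[[[-0.1,0,0],[0,0,0]],[[0,0,0],[0,0,0]]]'
python3 - <<'E'
from h import *
g=get_image('scene')
for n in ['flap_edge','flap_step']:
    r=landmark_of('scene',n)
    print(n,[(np.round(x['point'],3).tolist(),round(x['conf'],2)) for x in r[:1]])
tcp(np.array([.5655,.006]),np.radians(-24.3))
E
```

```text
time_s: 7.02
position: [0.557, 0.0103, 0.0426]
tool_rot: [[-0.912, 0.41, 0.003], [0.41, 0.912, -0.001], [-0.003, 0.0, -1.0]]
ft_force: [-3.2, -1.0, 16.0]
grip_width: 0.0
gripper_force: 7.9
time_s: 7.28
position: [0.5606, 0.0087, 0.0426]
tool_rot: [[-0.912, 0.41, 0.003], [0.41, 0.912, -0.001], [-0.003, 0.0, -1.0]]
ft_force: [-3.6, -2.0, 16.2]
grip_width: 0.0
gripper_force: 7.9
time_s: 7.52
position: [0.5642, 0.007, 0.0426]
tool_rot: [[-0.912, 0.41, 0.003], [0.41, 0.912, -0.001], [-0.003, 0.0, -1.0]]
ft_force: [-3.8, -1.7, 16.7]
grip_width: 0.0002
gripper_force: 7.9
flap_edge [([0.63, -0.021, 0.041], 0.7)]
flap_step [([0.59, -0.006, 0.044], 0.94)]
t 7.675 tcp tray [-0.0016  0.0004  0.0426] F [-3.5 -1.8 15.1] toolx yaw 155.77936948589235
```

```bash
python3 -m pendant '[[[-0.1,0,0],[0,0,0]],[[0,0,0],[0,0,0]]]'
python3 -m pendant '[[[-0.1,0,0],[0,0,0]],[[0,0,0],[0,0,0]]]'
python3 - <<'E'
from h import *
g=get_image('scene')
for n in ['flap_edge','flap_step']:
    r=landmark_of('scene',n)
    print(n,[(np.round(x['point'],3).tolist(),round(x['conf'],2)) for x in r[:1]])
tcp(np.array([.5655,.006]),np.radians(-24.3))
cv2.imwrite('pics/e.png',cv2.resize(g['img'][150:250,190:315],(750,600),interpolation=cv2.INTER_CUBIC))
E
```

```text
time_s: 7.92
position: [0.5652, 0.0066, 0.0424]
tool_rot: [[-0.912, 0.41, -0.004], [0.41, 0.912, 0.001], [0.004, -0.001, -1.0]]
ft_force: [-13.5, 2.6, 22.3]
grip_width: 0.0001
gripper_force: 11.3
time_s: 8.18
position: [0.569, 0.0051, 0.0423]
tool_rot: [[-0.912, 0.41, -0.003], [0.41, 0.912, 0.001], [0.004, -0.0, -1.0]]
ft_force: [-12.4, 4.1, 20.8]
grip_width: 0.0001
gripper_force: 10.6
flap_edge [([0.631, -0.019, 0.04], 0.65)]
flap_step [([0.591, -0.005, 0.044], 0.85)]
t 8.325 tcp tray [0.0036 0.0006 0.0423] F [-12.5   3.2  20.3] toolx yaw 155.80038059533868
```

View pics/e.png

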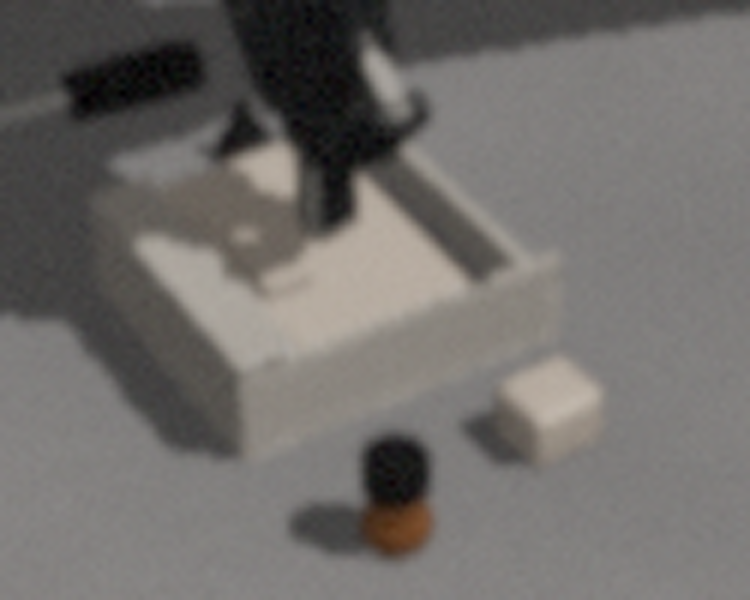

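The force rose and the tip slid on while the flap stood still, so the carriage is at its stop and the edge is under the lip (at about (190,290)). I'll lift off and check.

```bash
python3 -m pendant '[[[0,0,-0.1],[0,0,0]],[[0,0,-0.2],[0,0,0]],[[0,0,-1],[0,0,0]],[[0,0,-1],[0,0,0]],[[1,0,-1],[0,0,0]],[[1,0,0],[0,0,0]],[[1,0,0],[0,0,0]],[[0,0,0],[0,0,0]]]'
python3 - <<'E'
from h import *
ims=[]
for c in ['scene','top']:
    g=get_image(c);ims.append(g['img'])
    for n in ['flap_edge','flap_step','hinge_line','watch','die','pad','jar','driver']:
        r=landmark_of(c,n)
        print(c,n,[(np.round(x['point'],3).tolist(),round(x['conf'],2)) for x in r[:1]])
tcp(np.array([.5655,.006]),np.radians(-24.3))
cv2.imwrite('pics/f.png',cv2.resize(np.hstack([ims[0][150:250,190:315],ims[1][160:285,220:345][:100]]),(800,320),interpolation=cv2.INTER_CUBIC))
E
```

```text
time_s: 9.32
position: [0.4596, 0.0543, 0.1734]
tool_rot: [[-0.912, 0.409, -0.0], [0.409, 0.912, 0.0], [0.0, 0.0, -1.0]]
ft_force: [-0.4, -0.5, -0.2]
grip_width: -0.0002
gripper_force: 0.0
scene flap_edge [([0.631, -0.021, 0.044], 0.59)]
scene flap_step [([0.592, -0.008, 0.047], 0.76)]
scene hinge_line [([0.518, 0.027, 0.041], 0.89)]
scene watch []
scene die [([0.502, -0.088, -0.004], 0.5)]
scene pad [([0.587, 0.122, 0.004], 0.79)]
scene jar [([0.666, 0.104, -0.002], 0.77)]
scene driver [([0.525, -0.169, -0.001], 0.81)]
top flap_edge [([0.628, -0.023, 0.045], 0.91)]
top flap_step [([0.593, -0.001, 0.046], 0.98)]
top hinge_line [([0.516, 0.03, 0.039], 0.77)]
top watch []
top die [([0.504, -0.092, -0.001], 0.6)]
top pad [([0.589, 0.123, -0.0], 0.77)]
top jar [([0.668, 0.106, 0.0], 0.68)]
top driver [([0.526, -0.171, -0.0], 0.7)]
t 10.225 tcp tray [-0.1144  0.0003  0.1729] F [ 0.6 -0.7  0.8] toolx yaw 155.77470477151758
```

View pics/f.png

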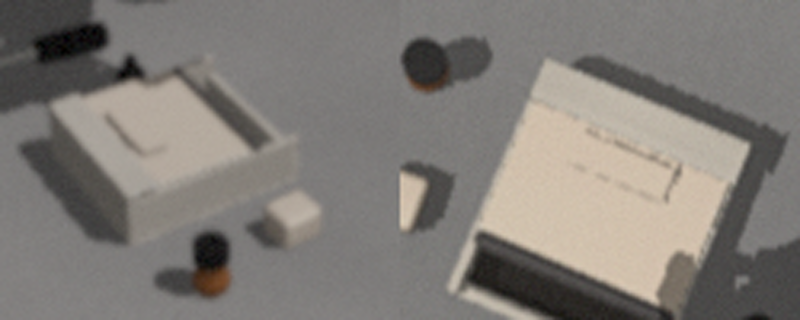

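The flap lies flat with its edge under the lip (right view, about (640,130)). It stayed down after release, and the surrounding objects have not moved.

```bash
python3 -c "
from rig import *
print(close_job())"
```

```text
the job is handed in; nothing more can be done
None
```

The dust cover is closed: the flap lies flat with its free edge under the retaining lip and stayed down when released, the objects round the tray are where they were, and the job was handed in at about 10 s (no verdict came back; the watch is hidden under the cover, so I couldn't check it).

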